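# Arm the mould heater at its guarded toggle switch

## Robot

A 7-joint arm with a two-finger parallel gripper is mounted at the origin on a cart in front of the work surface, level with it; the furniture and walls round the work are solid. World frame = base frame: x ahead of the robot, y to its left, z up, the work surface at z = 0. Lengths are in m, angles in rad, forces in N, time in s.
With the tool pointing down it reaches from about 0.4 to 0.85 m from the base axis. Payload 10.4 kg.
Tool frame: the origin (TCP) lies between the finger pads; the fingertips stand tcp_to_tips ahead of it and the grasp point (between the pads) lies 8 mm behind it (tcp_to_tips is the distance from the TCP to the fingertips, in m); z points along the fingers, y is the line along which they close (so a half turn about z gives the same grasp; the last joint's range is limited). The gripper opens to 85 mm and grips with 20 to 120 N. Pads are 22 mm wide; open, the fingers measure 114 mm over their backs; the gripper's body (76 mm by 85 mm) begins 54 mm behind the grasp point. The pads swing forward as they close: fully open they stand 13 mm farther back than shut.
Start: joints at [-1.257, 0.332, -0.065, 1.46, 0.022, 1.35, -0.088], TCP at [0.207, 0.59, 0.242] pointing down, gripper open.
Joint ranges: [-2.6, 2.6], [-0.5, 2.12], [-1.47, 1.34], [0.16, 2.42], [-1.27, 4.41], [0.06, 2.06], [-2.6, 2.6]. Speed limits (rad/s): [2.22, 2.22, 2.79, 2.79, 3.14, 3.14, 3.14].

## Interface

Orientations are given as a unit quaternion [x, y, z, w].
In Python, from workcell import * gives the robot as it stands.
- The arm moves only by the tool apply_moves, never from a script. Its argument "rows" is a list of rows, each an object of numbers: "x", "y", "z": the shift along the tool's x, y, z in mm; "ax", "ay", "az": the turn, a rotation vector about the tool's x, y, z in degrees; "gripper": the closure, from 0 (fully open) to 1 (shut). A call has 1 to 5 rows; each row shifts and turns the commanded pose from where the row before left it, along the tool's axes as they then stand; what a row does not reach is not made up. A row lasts 1/12 s, in which the tool goes at most 41.7 mm and 7.16 degrees, less where a joint would pass 70% of its speed; a pose out of reach is approached as far as the arm can. A call with a gripper value outside its range is refused whole. The fingers move at their own pace and stop on an object; "newtons" is the grip in N (left out, the last holds). Time passes only in rows, so rows that do not move let the fingers close. It gives the time, the measured TCP pose, the force, the opening and the grip force at its end, in the units of the state.
- get_obs(): the state, without advancing time (a new reading comes with each control period).
- camera(name): name is "scene" or "top" or "wrist"; returns a dict with "color" (420x560x3 uint8, red, green, blue), "fov_y" (degrees; the focal length in pixels is half the picture's height over the tangent of half this angle, whatever the lens; pixels are square), "cx", "cy" (the principal point, pixels), "k1" (the pictures are not rectified: a ray, as slopes to the right and down, at radius r is drawn at 1 + k1 r^2 times it, then the intrinsics apply), "rvec" (rotation vector, rad) and "tvec" (3), from world to camera coordinates, as OpenCV has them. Camera axes: x right, y down, z forward; pixel columns grow to the right and rows downward; lengths in m; the calibration is good to about 2 mm. A picture is of the moment at which its call begins. There is no depth.
- hand_in(): hands the job in; it is judged then, once.
The state is a dict: "clock": time; "joint_pos": joint angles; "joint_velocities": joint speeds; "tau": joint torques, N m; "position": TCP position; "ee_rot": TCP orientation; "ft_force": force on the tool from outside, world axes, zero at the start; "torque": the same for the moment, N m; "grip_width": opening from 0.0 (shut) to 1.0 (fully open); "grasp_force": force on a finger pad.
Only numpy, scipy, OpenCV 4.12 (cv2) and the standard library are available. Lean on these libraries where they do the work, as an engineer would, in place of code of your own. Each camera call takes 0.05 s, during which the arm holds its last target. There are 200 camera calls.

## Task

Switch the mould heater on at the grey switch box: with the fingers, lift the hinged metal guard from under its front lip, and while it rests on them push the toggle lever beneath it over to its other position, towards the guard's hinge. Then draw the fingers out and let the guard drop shut over the lever by its own weight. Touch and push only: grip nothing, do not press on top of the guard, leave the push button beside it alone and the loose things round the box where they are.

Things in the scene. Friction and masses are not known exactly. Their poses are not given: they have to be found in the camera images.
- switch_box: grey steel box screwed to the bench, aluminium panel on top; 120 mm deep (x), 190 wide (y), panel 60 mm above the bench. Origin: centre of its underside; x from front (lip side, near the robot) to back, y to its left, z up. The guard over the toggle is centred on y = +42 mm; right of it a black square controller, before that a lamp and a push button, behind it a fuse holder, all under 15 mm high.
- guard_lip (a point): middle of the front edge of the guard's lifting lip, on its underside (moves with the guard). Shut, at x = -61.5 mm, y = 42 mm of the box, 31 mm above the panel: it just overhangs the box's front edge (x = -60 mm). The lip is 42 mm wide (y), about 3 mm thick, 11 mm deep (x), bent up 17 degrees from the guard's plate; below it nothing down to the panel.
- guard_hinge (a point): middle of the hinge line (along the box's y), at the guard's back: x = -13 mm, y = 42 mm of the box, 26 mm above the panel. Guard: steel hood, about 80 g; flat plate 38 mm from hinge to lip, 56 wide, 3 thick; 2 mm cheeks hang down along both sides to 8 mm above the panel when shut (52 mm clear between them, from 8 to 37 mm before the hinge); open at the front.
- guard (a joint): guard angle: 0 shut, grows as its front rises, stop at 1.35 rad. It turns freely and falls shut from any angle when it is not held up.
- toggle_tip (a point): in the thick end of the toggle's lever, 4 mm short of its very end. Steel bat-handle lever, 5 to 9 mm thick, pivot at x = -35.5 mm, y = 42 mm of the box, 3 mm above the panel, this point 16 mm from the pivot; it is under the guard, midway between the cheeks. Off, it leans 0.32 rad to the front; on, 0.32 rad to the back.
- toggle (a joint): lever angle: 0 off (leaning to the front, away from the hinge), 0.64 on (leaning back, towards the hinge). It snaps over once past the middle (0.32) and stays; about 3 N at its tip start it.
- reset_button (a joint): travel of the small black push button at x = -34 mm, y = -36 mm of the box, to the right of the guard: 0 up, 0.005 fully pressed. To be left alone.
- mould_closed: loose bystander: closed aluminium mould, 65 x 45 x 68 mm, standing at the right of the box; origin at its underside
- tape_roll: loose bystander: roll of masking tape lying flat, 102 mm across, 24 mm high; origin at its underside
- marker: loose bystander: black marker pen lying down, 135 mm long, 13 mm thick; origin at its underside

How it is judged:
On the way, in this order (a step that is already met when the one before it is completed fails the run):
1. the guard is lifted (0.3 rad or more) with the toggle still off (value of joint guard above 0.3 rad and value of joint toggle below 0.2 rad), for 0.1 s.
2. the toggle is over to on while the guard is held up (value of joint toggle above 0.55 rad and value of joint guard above 0.15 rad), for 0.1 s.
At the end, for the whole second after the job is handed in: The toggle is on (joint above 0.55 of 0.64 rad), the guard has dropped shut over it (below 0.05 rad) and is at rest, the push button is up, and the mould, tape roll and marker are within 15 mm of where they were (value of joint toggle above 0.55 rad and value of joint guard below 0.05 rad and velocity of joint guard between -0.05 and 0.05 rad/s and value of joint reset_button below 0.002 m and distance of each of mould_closed, tape_roll, marker from where it was at the start of the episode below 0.015 m); the robot touches nothing.
It fails at once if the guard is pressed from above, or pinched by its lip or cheeks (contact force between the fingers and guard_c5 above 3 N or contact force between the fingers and guard_c6 above 3 N or (contact force between the fingers and guard_c3 above 1.5 N and contact force between the fingers and guard_c4 above 1.5 N)).
It fails at once if the lever is taken between the fingers (distance between the grasp point and toggle_tip below 0.009 m).
It fails at once if the push button is pressed (value of joint reset_button above 0.002 m).
It fails at once if a loose thing is lifted or pushed away (distance of any of mould_closed, tape_roll, marker from where it was at the start of the episode above 0.02 m).
It also fails if it takes over 38 s, if anything falls off the work surface, if the arm or the gripper's body presses on something with over 40 N, if the wrist force passes 120 N, or if a joint passes its speed limit or range.

## Working session

There is one attempt and no reset: what is moved stays moved. The work goes in short steps, Python scripts to look and compute and a tool call to move; the robot and the scene stay as the last step left them, time stands still between calls to the robot, and variables do not carry over. Pictures are saved under pics/ and viewed, at most 10 in all, crops included, and the job is handed in when it is done.

Besides the shell and the picture viewer there is one more tool, called after "Request:" by a JSON object that holds its "name" and its "arguments", one argument or row to a line. apply_moves: Moves the arm, as the interface text tells. Its arguments: {"type":"object","properties":{"rows":{"type":"array","items":{"type":"object","properties":{"x":{"type":"number"},"y":{"type":"number"},"z":{"type":"number"},"ax":{"type":"number"},"ay":{"type":"number"},"az":{"type":"number"},"gripper":{"type":"number"}}}},"newtons":{"type":"number"}},"required":["rows"]}

```bash
mkdir -p pics; ls; python3 - <<'E'
from workcell import *
import cv2,numpy as np
o=get_obs();print(o)
for n in["scene","top"]:
    c=camera(n);cv2.imwrite(f"pics/{n}0.png",c["color"][:,:,::-1])
    print(n,{k:v for k,v in c.items() if k!="color"})
try: print(tcp_to_tips)
except Exception as e: print(e)
E
```

```text
pics
{'clock': 0.0, 'joint_pos': array([-1.25660964,  0.33283259, -0.06468173,  1.46093535,  0.0216238 ,
        1.34986319, -0.08850661]), 'joint_velocities': array([-0.00103345, -0.00088454, -0.00041293,  0.00301088, -0.00057404,
        0.00073638,  0.00083128]), 'tau': array([-5.34653664e-04, -6.25450230e+01,  4.88062366e-02, -3.91627693e+01,
        1.63699617e-02,  9.55182390e-03, -2.24583130e-05]), 'position': array([0.20644221, 0.58955658, 0.24154324]), 'ee_rot': array([ 1.67597505e-01,  9.85855276e-01, -6.67841509e-04, -6.75160995e-05]), 'ft_force': array([-0.14770047, -0.18035449, -1.04526327]), 'torque': array([ 0.00252546, -0.03780788,  0.03586136]), 'grasp_force': 0.0, 'grip_width': 0.997147783032339}
scene {'fov_y': 49.50156626409585, 'cx': 275.56094238350914, 'cy': 208.48663620497956, 'k1': 0.008040613064431348, 'rvec': array([ 0.88195405, -2.31769085,  1.32328421]), 'tvec': array([0.18769831, 0.39411283, 0.35655539])}
top {'fov_y': 46.18190660926423, 'cx': 277.52995611443527, 'cy': 203.5413534592025, 'k1': 0.05726999456939621, 'rvec': array([ 2.13690146, -2.12270332,  0.19483095]), 'tvec': array([-0.35783239,  0.55304011,  0.94615835])}
0.011
```

View pics/scene0.png

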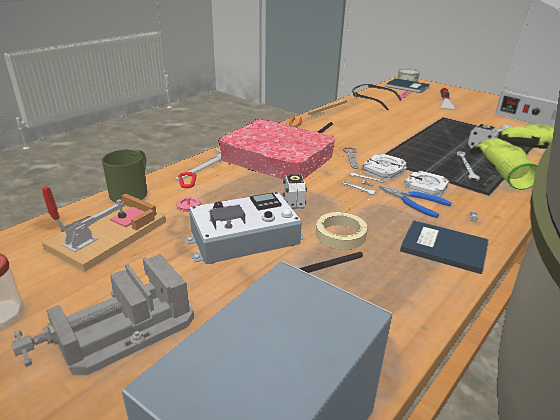

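View pics/top0.png

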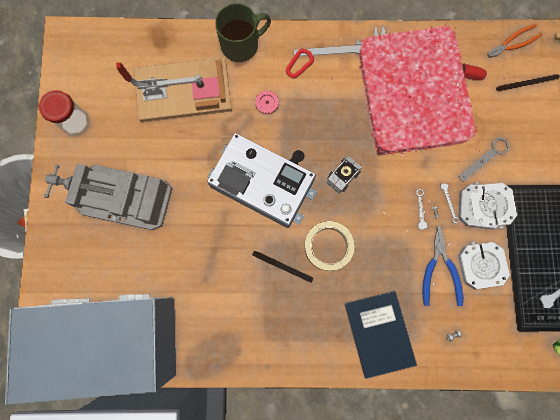

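The scene view shows the box with its guard at about (228,215). In the top view the panel spans about (208–320, 133–228), turned roughly 25°, with the guard at (235,180). The marker is at (282,266), the tape at (329,246) and the mould at (344,173).

```bash
cat > h.py <<'E'
import cv2,numpy as np
from scipy.spatial.transform import Rotation as R
def K(c):
    f=210/np.tan(np.radians(c["fov_y"])/2); return np.array([[f,0,c["cx"]],[0,f,c["cy"]],[0,0,1]])
def dist(c): return np.array([c["k1"],0,0,0,0.])
def proj(c,P): return cv2.projectPoints(np.float64(P).reshape(-1,1,3),c["rvec"],c["tvec"],K(c),dist(c))[0].reshape(-1,2)
def ray(c,uv):
    n=cv2.undistortPoints(np.float64(uv).reshape(-1,1,2),K(c),dist(c)).reshape(-1,2)
    Rm=cv2.Rodrigues(c["rvec"])[0]; d=np.c_[n,np.ones(len(n))]@Rm
    return -Rm.T@c["tvec"],d
def onz(c,uv,z):
    o,d=ray(c,uv); return o+d*((z-o[2])/d[:,2])[:,None]
E
python3 - <<'E'
from workcell import *
from h import *
c=camera("top");im=c["color"]
hsv=cv2.cvtColor(im,cv2.COLOR_RGB2HSV)
m=((hsv[...,1]<40)&(hsv[...,2]>170)).astype(np.uint8)*255
w=np.zeros_like(m);w[120:240,195:330]=m[120:240,195:330]
w=cv2.morphologyEx(w,cv2.MORPH_CLOSE,np.ones((5,5)))
cs,_=cv2.findContours(w,cv2.RETR_EXTERNAL,cv2.CHAIN_APPROX_NONE)
k=max(cs,key=cv2.contourArea);P=onz(c,cv2.convexHull(k).reshape(-1,2),0.06)[:,:2].astype(np.float32)
r=cv2.minAreaRect(P);print(r);b=cv2.boxPoints(r);print(b)
for n in["top","scene"]:
    c=camera(n);im=c["color"][:,:,::-1].copy()
    x0,y0,x1,y1=(195,120,330,240) if n=="top" else (180,170,315,270)
    s=5;big=cv2.resize(im[y0:y1,x0:x1],None,fx=s,fy=s,interpolation=cv2.INTER_CUBIC)
    for p in proj(c,np.c_[b,[.06]*4]): cv2.circle(big,tuple(int(v) for v in (p-[x0,y0]+.5)*s),3,(0,0,255),1)
    cv2.imwrite(f"pics/{n}1.png",big)
E
```

```text
((0.603661298751831, -0.32789933681488037), (0.20562653243541718, 0.11554400622844696), 62.40535354614258)
[[ 0.50483656 -0.3922565 ]
 [ 0.6072371  -0.445778  ]
 [ 0.70248604 -0.26354218]
 [ 0.6000855  -0.21002066]]
```

View pics/top1.png

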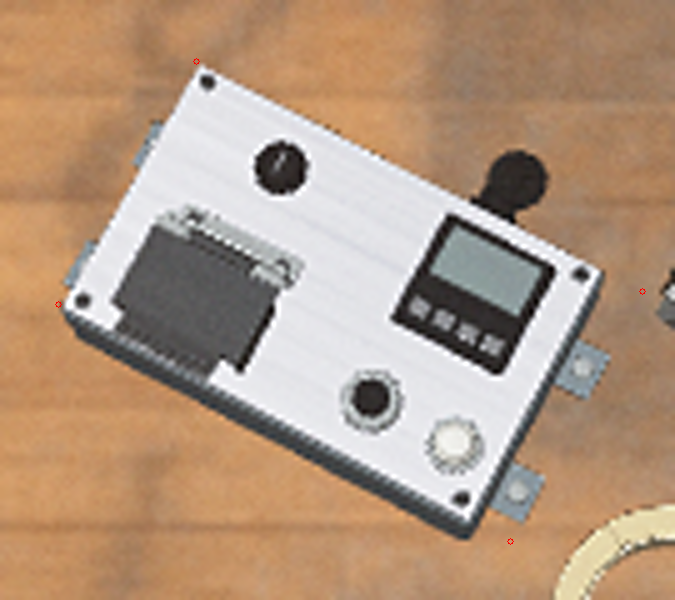

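View pics/scene1.png

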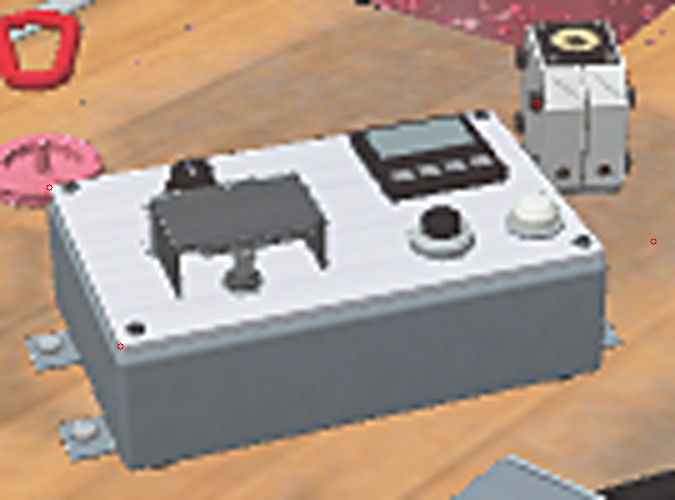

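The top crop shows panel corners at about (203,66), (603,270), (468,525) and (65,310); the lip faces lower-left. In the scene crop they are at (50,187), (487,108), (605,258) and (121,355), and the lever is visible under the guard at (243,270). The mask included the flanges, so I fit the pose from the corners in both views.

```bash
cat >> h.py <<'E'
E
python3 - <<'E'
from workcell import *
from h import *
from scipy.optimize import least_squares
# back-left, back-right, front-right, front-left
T=np.array([[203,66],[603,270],[468,525],[65,310]])/5-.4+[195,120]
S=np.array([[50,187],[487,108],[605,258],[121,355]])/5-.4+[180,170]
ct,cs=camera("top"),camera("scene")
L=np.array([[60,95],[60,-95],[-60,-95],[-60,95]])/1000
def W(p,l,z=.06):
    c,s=np.cos(p[2]),np.sin(p[2]);l=np.atleast_2d(l);return np.c_[l@np.array([[c,s],[-s,c]])+p[:2],np.full(len(l),z)]
print("top rays\n",onz(ct,T,.06)[:,:2],"\nscene\n",onz(cs,S,.06)[:,:2])
for nm,sel in(("both",(1,1)),("top",(1,0)),("scene",(0,1))):
    f=lambda p:np.r_[sel[0]*(proj(ct,W(p,L))-T).ravel(),sel[1]*(proj(cs,W(p,L))-S).ravel()]
    q=least_squares(f,[.6,-.33,-.47],x_scale=.01);print(nm,q.x,np.round(f(q.x),1))
    if nm=="both":
        p=q.x;print("lip",W(p,[-.0615,.042],.091),"piv",W(p,[-.0355,.042],.063))
        # guard check
        for n,c in(("top",ct),("scene",cs)):
            print(n,proj(c,W(p,[[-.0615,.063],[-.0615,.021]],.091)),proj(c,W(p,[-.0407,.042],.0782)))
E
```

```text
top rays
 [[ 0.70055718 -0.26631695]
 [ 0.61580816 -0.42999429]
 [ 0.51128201 -0.37557854]
 [ 0.59759818 -0.2128911 ]] 
scene
 [[ 0.70205895 -0.26377807]
 [ 0.61934535 -0.42851017]
 [ 0.51094401 -0.37069297]
 [ 0.59580227 -0.20689986]]
both [ 0.60725776 -0.31985341 -0.47825381] [-1.5 -1.7  0.9 -0.5  0.5  0.5 -2.5 -0.1 -1.  -0.3  2.  -0.2  2.2 -1.1
 -0.3 -0.7]
lip [[ 0.57198771 -0.25426169  0.091     ]] piv [[ 0.59507051 -0.26622766  0.063     ]]
top [[216.88697695 186.15811957]
 [235.83827247 196.03169884]] [[232.05662067 183.28784033]]
scene [[220.79664129 222.01161108]
 [243.96250018 217.63157332]] [[229.29279637 219.97893334]]
top [ 0.60643584 -0.32117038 -0.48223815] [-0.7 -1.5  1.6  0.1  1.   1.  -1.9  0.1 -0.  -0.   0.  -0.   0.  -0.
  0.  -0. ]
scene [ 0.60738942 -0.31815155 -0.47155566] [-0.  -0.   0.  -0.  -0.   0.  -0.   0.  -1.9  0.2  1.1  0.   1.7 -1.
 -0.8 -0.1]
```

```bash
cat >> h.py <<'E'
p=np.array([0.607,-0.320,-0.478]); TIP=.011
Rb=R.from_euler('z',p[2])
def box2w(b): return Rb.apply(b)+[p[0],p[1],0]   # box frame (m)
def target(ux,uz,tilt,y=.042):
    """U = upper front edge of the shut fingertips: box x (mm), height above panel (mm); tilt from vertical deg"""
    rot=Rb*R.from_euler('y',180,degrees=True)*R.from_euler('y',-tilt,degrees=True)
    U=box2w([ux/1e3,y,.06+uz/1e3]); M=rot.as_matrix()
    return U+.011*M[:,0]-TIP*M[:,2],rot
def togo(o,ux,uz,tilt):
    t,rot=target(ux,uz,tilt); r=R.from_quat(o["ee_rot"])
    return np.round(r.inv().apply(t-o["position"])*1e3,1),np.round((r.inv()*rot).as_rotvec(degrees=True),1)
def whereU(o):
    M=R.from_quat(o["ee_rot"]).as_matrix(); U=o["position"]-.011*M[:,0]+TIP*M[:,2]
    b=Rb.inv().apply(U-[p[0],p[1],0])*1e3; b[2]-=60
    return np.round(b,1)
E
python3 - <<'E'
from workcell import *
from h import *
o=get_obs();c=camera("top");s=camera("scene")
print(target(-110,80,40)[0],target(-110,80,40)[1].as_matrix().round(3))
print(togo(o,-110,80,40),togo(o,-110,80,0))
print("tcp in pics",proj(c,o["position"]),proj(s,o["position"]))
# big grey box: top-face corner triangulation  top(155,300)/(155,393)  scene (391,313)/(290,263)
print(onz(c,[[10,310],[155,298],[155,393]],0.2),onz(c,[[174,296]],0))
for a,b in(([155,298],[290,263]),([155,393],[391,313])):
    o1,d1=ray(c,a);o2,d2=ray(s,b);A=np.c_[d1[0],-d2[0]];k=np.linalg.lstsq(A,o2-o1,rcond=None)[0];print(o1+k[0]*d1[0],o2+k[1]*d2[0])
E
```

```text
[ 0.51488916 -0.22497827  0.14135583] [[-0.68   0.46   0.571]
 [ 0.352  0.888 -0.296]
 [-0.643  0.    -0.766]]
(array([-560.3, -667.1,  101. ]), array([  2.8, -39.9,   7.8])) (array([-564.8, -667.7,   91.3]), array([-0. ,  0. ,  8.1]))
tcp in pics [[-413.66265243  424.9208361 ]] [[ 9577.36115374 -8727.49372663]]
[[ 0.35046504  0.07777629  0.2       ]
 [ 0.36897672 -0.15290828  0.2       ]
 [ 0.22211182 -0.16145803  0.2       ]] [[ 0.3707384  -0.14366154  0.        ]]
[ 0.36860843 -0.14525997  0.16787977] [ 0.36030974 -0.15056994  0.16671054]
[ 0.21666473 -0.15486455  0.1710591 ] [ 0.22125311 -0.15272528  0.17068288]
```

Request:
{"name": "apply_moves", "arguments": {
  "rows": [
    {"x":-22,"y":-26,"z":-6,"gripper":1},
    {"x":-22,"y":-26,"z":-6,"gripper":1},
    {"x":-22,"y":-26,"z":-6,"gripper":1},
    {"x":-22,"y":-26,"z":-6,"gripper":1},
    {"x":-22,"y":-26,"z":-6,"gripper":1}
  ],
  "newtons": 20
}}

```text
invalid input at $.rows[0]: expected keys x, y, z, ax, ay, az, gripper
```

Request:
{"name": "apply_moves", "arguments": {
  "rows": [
    {"x":-22,"y":-26,"gripper":1},
    {"x":-22,"y":-26,"gripper":1},
    {"x":-22,"y":-26,"gripper":1},
    {"x":-22,"y":-26,"gripper":1},
    {"x":-22,"y":-26,"gripper":1}
  ]
}}

```text
invalid input at $.rows[0]: expected keys x, y, z, ax, ay, az, gripper
```

Request:
{"name": "apply_moves", "arguments": {
  "rows": [
    {"x":-22,"y":-26,"gripper":1},
    {"x":-22,"y":-26,"gripper":1},
    {"x":-22,"y":-26,"gripper":1},
    {"x":-22,"y":-26,"gripper":1},
    {"x":-22,"y":-26,"gripper":1}
  ]
}}

```text
invalid input at $.rows[0]: expected keys x, y, z, ax, ay, az, gripper
```

```bash
cat > st.py <<'E'
import sys
from workcell import *
from h import *
o=get_obs()
print("t",o["clock"],"pos",o["position"].round(4),"grip",round(o["grip_width"],3),"F",o["ft_force"].round(2),"q",o["joint_pos"].round(2))
print("U",whereU(o)); a=[float(v) for v in sys.argv[1:]]
if a: print("togo",*togo(o,*a))
E
python3 st.py -110 80 40; python3 st.py -110 130 0
```

```text
t 0.45 pos [0.2065 0.5899 0.2423] grip 1.0 F [ 1.02  0.06 -0.26] q [-1.26  0.33 -0.06  1.46  0.02  1.35 -0.09]
U [-763.2  625.2  171.3]
togo [-560.3 -667.1  100.9] [  2.8 -39.9   7.8]
t 0.45 pos [0.2065 0.5899 0.2423] grip 1.0 F [ 1.02  0.06 -0.26] q [-1.26  0.33 -0.06  1.46  0.02  1.35 -0.09]
U [-763.2  625.2  171.3]
togo [-564.8 -667.8   41.3] [-0.  -0.   8.1]
```

All keys are required in every row.

Request:
{"name": "apply_moves", "arguments": {
  "rows": [
    {"x":-22,"y":-26,"z":-6,"ax":0,"ay":0,"az":0,"gripper":1},
    {"x":-22,"y":-26,"z":-6,"ax":0,"ay":0,"az":0,"gripper":1},
    {"x":-22,"y":-26,"z":-6,"ax":0,"ay":0,"az":0,"gripper":1},
    {"x":-22,"y":-26,"z":-6,"ax":0,"ay":0,"az":0,"gripper":1},
    {"x":-22,"y":-26,"z":-6,"ax":0,"ay":0,"az":0,"gripper":1}
  ],
  "newtons": 20
}}

```text
clock: 0.87
position: [0.2678, 0.4293, 0.2726]
ee_rot: [0.168, 0.986, 0.0, -0.0]
ft_force: [1.2, 0.7, 0.4]
grip_width: 0.3
grasp_force: 0.0
```

Request:
{"name": "apply_moves", "arguments": {
  "rows": [
    {"x":-22,"y":-26,"z":0,"ax":0,"ay":0,"az":0,"gripper":1},
    {"x":-22,"y":-26,"z":0,"ax":0,"ay":0,"az":0,"gripper":1},
    {"x":-22,"y":-26,"z":0,"ax":0,"ay":0,"az":0,"gripper":1},
    {"x":-22,"y":-26,"z":0,"ax":0,"ay":0,"az":0,"gripper":1},
    {"x":-22,"y":-26,"z":0,"ax":0,"ay":0,"az":0,"gripper":1}
  ]
}}

```text
clock: 1.28
position: [0.3285, 0.2702, 0.2725]
ee_rot: [0.168, 0.986, 0.0, 0.0]
ft_force: [1.2, 1.1, -0.2]
grip_width: 0.001
grasp_force: 0.0
```

Request:
{"name": "apply_moves", "arguments": {
  "rows": [
    {"x":-22,"y":-26,"z":0,"ax":0,"ay":0,"az":0,"gripper":1},
    {"x":-22,"y":-26,"z":0,"ax":0,"ay":0,"az":0,"gripper":1},
    {"x":-22,"y":-26,"z":0,"ax":0,"ay":0,"az":0,"gripper":1},
    {"x":-22,"y":-26,"z":0,"ax":0,"ay":0,"az":0,"gripper":1},
    {"x":-22,"y":-26,"z":0,"ax":0,"ay":0,"az":0,"gripper":1}
  ]
}}

```text
clock: 1.7
position: [0.3894, 0.1111, 0.2726]
ee_rot: [0.168, 0.986, 0.0, 0.0]
ft_force: [1.2, 1.2, 0.3]
grip_width: -0.004
grasp_force: 0.0
```

```bash
python3 st.py -110 80 40; python3 st.py -110 130 0
```

```text
t 1.7 pos [0.3894 0.1111 0.2726] grip -0.004 F [1.25 1.17 0.27] q [-0.81 -0.22  0.36  1.96  0.08  1.39  0.77]
U [-380.6  284.2  201.6]
togo [-229.5 -275.8  131. ] [  2.9 -39.9   7.7]
t 1.7 pos [0.3894 0.1111 0.2726] grip -0.004 F [1.25 1.17 0.27] q [-0.81 -0.22  0.36  1.96  0.08  1.39  0.77]
U [-380.6  284.2  201.6]
togo [-233.9 -276.4   71.4] [0.1 0.  8.1]
```

Request:
{"name": "apply_moves", "arguments": {
  "rows": [
    {"x":-23,"y":-28,"z":0,"ax":0,"ay":0,"az":0,"gripper":1},
    {"x":-23,"y":-28,"z":0,"ax":0,"ay":0,"az":0,"gripper":1},
    {"x":-23,"y":-28,"z":0,"ax":0,"ay":0,"az":0,"gripper":1},
    {"x":-23,"y":-28,"z":0,"ax":0,"ay":0,"az":0,"gripper":1},
    {"x":-23,"y":-28,"z":0,"ax":0,"ay":0,"az":0,"gripper":1}
  ]
}}

```text
clock: 2.12
position: [0.4516, -0.0593, 0.2726]
ee_rot: [0.168, 0.986, 0.0, 0.0]
ft_force: [1.4, -0.3, -0.0]
grip_width: -0.002
grasp_force: 0.0
```

Request:
{"name": "apply_moves", "arguments": {
  "rows": [
    {"x":-23,"y":-28,"z":0,"ax":0,"ay":0,"az":0,"gripper":1},
    {"x":-23,"y":-28,"z":0,"ax":0,"ay":0,"az":0,"gripper":1},
    {"x":-23,"y":-28,"z":0,"ax":0,"ay":0,"az":0,"gripper":1},
    {"x":-20,"y":-26,"z":0,"ax":0,"ay":0,"az":4,"gripper":1},
    {"x":-20,"y":-26,"z":0,"ax":0,"ay":0,"az":4.1,"gripper":1}
  ]
}}

```text
clock: 2.53
position: [0.5079, -0.2238, 0.2726]
ee_rot: [0.238, 0.971, 0.0, 0.001]
ft_force: [0.5, 0.7, 0.2]
grip_width: 0.001
grasp_force: 0.0
```

Request:
{"name": "apply_moves", "arguments": {
  "rows": [
    {"x":0,"y":0,"z":0,"ax":0,"ay":-6,"az":0,"gripper":1},
    {"x":0,"y":0,"z":0,"ax":0,"ay":-6,"az":0,"gripper":1},
    {"x":0,"y":0,"z":0,"ax":0,"ay":-6,"az":0,"gripper":1},
    {"x":0,"y":0,"z":0,"ax":0,"ay":-6,"az":0,"gripper":1},
    {"x":0,"y":0,"z":0,"ax":0,"ay":-6,"az":0,"gripper":1}
  ]
}}

```text
clock: 2.95
position: [0.5077, -0.2218, 0.2735]
ee_rot: [0.228, 0.938, -0.061, 0.255]
ft_force: [0.8, -1.1, -0.7]
grip_width: -0.001
grasp_force: 0.0
```

```bash
python3 st.py -110 80 40
```

```text
t 2.95 pos [ 0.5077 -0.2218  0.2735] grip -0.001 F [ 0.81 -1.08 -0.72] q [-0.52 -0.33  0.67  2.08  0.48  0.85  1.03]
U [-118.3   41.6  209.5]
togo [6.010e+01 1.000e-01 1.179e+02] [ 0.2 -9.6 -0. ]
```

Request:
{"name": "apply_moves", "arguments": {
  "rows": [
    {"x":0,"y":0,"z":0,"ax":0,"ay":-5,"az":0,"gripper":1},
    {"x":0,"y":0,"z":0,"ax":0,"ay":-4.6,"az":0,"gripper":1},
    {"x":15,"y":0,"z":25,"ax":0,"ay":0,"az":0,"gripper":1},
    {"x":15,"y":0,"z":25,"ax":0,"ay":0,"az":0,"gripper":1},
    {"x":15,"y":0,"z":25,"ax":0,"ay":0,"az":0,"gripper":1}
  ]
}}

```text
clock: 3.37
position: [0.5188, -0.2283, 0.1856]
ee_rot: [0.223, 0.914, -0.079, 0.33]
ft_force: [1.1, 0.0, 0.2]
grip_width: 0.002
grasp_force: 0.0
```

```bash
python3 st.py -95 30 40; python3 - <<'E'
from workcell import *
from h import *
for n in["top","scene","wrist"]:
    c=camera(n);im=c["color"][:,:,::-1];cv2.imwrite(f"pics/{n}2.png",im)
a=cv2.resize(cv2.imread("pics/top2.png")[100:250,180:340],None,fx=2.5,fy=2.5)
b=cv2.resize(cv2.imread("pics/scene2.png")[130:280,150:310],None,fx=2.5,fy=2.5)
w=cv2.resize(cv2.imread("pics/wrist2.png"),(300,225))
o=np.zeros((600,800,3),np.uint8);o[:375,:400]=a;o[:375,400:]=b;o[375:,:300]=w;cv2.imwrite("pics/m2.png",o)
E
```

```text
t 3.3667 pos [ 0.5188 -0.2283  0.1856] grip 0.002 F [1.1  0.02 0.17] q [-0.41 -0.23  0.61  2.3   0.72  0.43  0.76]
U [-105.    40.8  124.2]
togo [52.5  1.  78.9] [ 0.1 -0.3 -0.1]
```

View pics/m2.png

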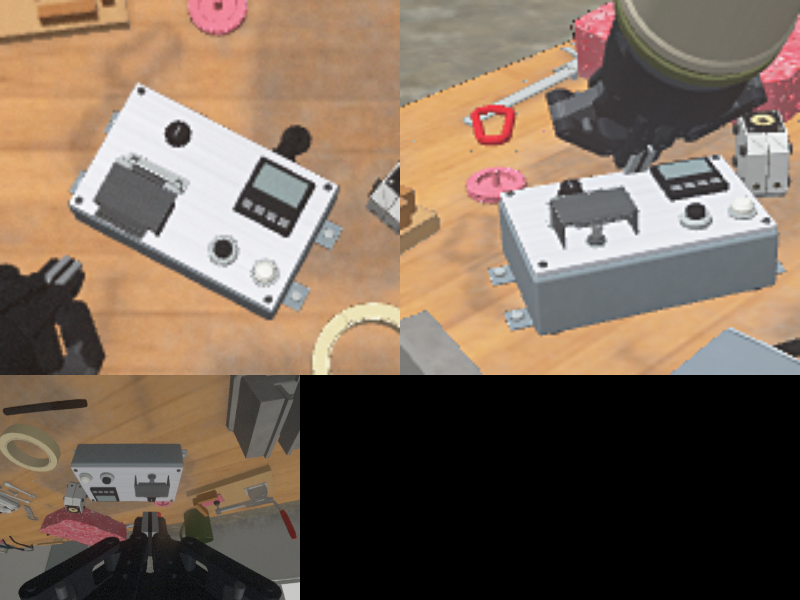

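The wrist view shows the closed tips aligned with the guard: guard at (152,487) in the montage, tips at (152,515). I continue down in front of the lip.

Request:
{"name": "apply_moves", "arguments": {
  "rows": [
    {"x":11,"y":0.5,"z":16,"ax":0,"ay":0,"az":0,"gripper":1},
    {"x":11,"y":0.5,"z":16,"ax":0,"ay":0,"az":0,"gripper":1},
    {"x":11,"y":0,"z":16,"ax":0,"ay":0,"az":0,"gripper":1}
  ]
}}

```text
clock: 3.77
position: [0.5257, -0.2299, 0.1302]
ee_rot: [0.223, 0.913, -0.08, 0.331]
ft_force: [0.6, 0.9, -0.4]
grip_width: -0.001
grasp_force: 0.0
```

```bash
python3 st.py -95 20 40
```

```text
t 3.7667 pos [ 0.5257 -0.2299  0.1302] grip -0.001 F [ 0.64  0.91 -0.4 ] q [-0.37 -0.07  0.62  2.34  0.8   0.25  0.63]
U [-98.2  42.6  68.8]
togo [28.8 -0.7 39.5] [ 0.1 -0.2 -0.1]
```

```bash
python3 st.py -85 20 34
```

```text
t 3.7667 pos [ 0.5257 -0.2299  0.1302] grip -0.001 F [ 0.64  0.91 -0.4 ] q [-0.37 -0.07  0.62  2.34  0.8   0.25  0.63]
U [-98.2  42.6  68.8]
togo [19.9 -0.7 44.8] [ 0.1  5.8 -0.1]
```

Request:
{"name": "apply_moves", "arguments": {
  "rows": [
    {"x":7,"y":-0.7,"z":14,"ax":0,"ay":5.8,"az":0,"gripper":1},
    {"x":5,"y":0,"z":15,"ax":0,"ay":0,"az":0,"gripper":1},
    {"x":4,"y":0,"z":15,"ax":0,"ay":0,"az":0,"gripper":1},
    {"x":0,"y":0,"z":0,"ax":0,"ay":0,"az":0,"gripper":1}
  ]
}}

```text
clock: 4.1
position: [0.5343, -0.238, 0.0911]
ee_rot: [0.226, 0.921, -0.079, 0.308]
ft_force: [-0.5, 0.3, 0.1]
grip_width: 0.001
grasp_force: 0.0
```

```bash
python3 st.py -56 20 34; python3 - <<'E'
from workcell import *
from h import *
for n in["top","scene","wrist"]:
    c=camera(n);im=c["color"][:,:,::-1];cv2.imwrite(f"pics/{n}3.png",im)
a=cv2.resize(cv2.imread("pics/top3.png")[130:230,190:297],None,fx=3.7,fy=3.7)
b=cv2.resize(cv2.imread("pics/scene3.png")[170:270,175:282],None,fx=3.7,fy=3.7)
w=cv2.imread("pics/wrist3.png")[100:320,130:430]
o=np.zeros((600,800,3),np.uint8);o[:370,:396]=a;o[:370,400:796]=b;o[375:595,:300]=w;cv2.imwrite("pics/m3.png",o)
E
```

```text
t 4.1 pos [ 0.5343 -0.238   0.0911] grip 0.001 F [-0.46  0.28  0.07] q [-0.39  0.08  0.69  2.31  0.53  0.16  0.87]
U [-86.9  39.2  29. ]
togo [-19.8   2.9  25.2] [-0.4  3.1 -0. ]
```

View pics/m3.png

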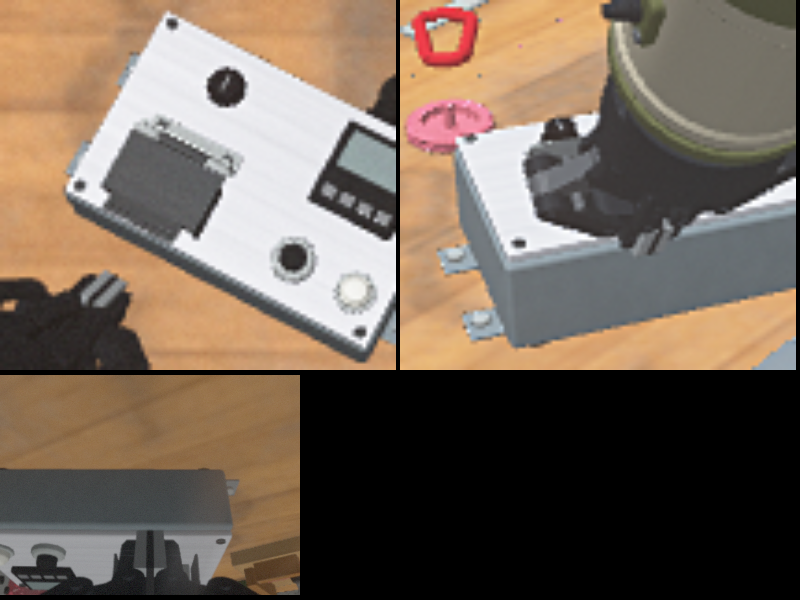

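```bash
python3 - <<'E'
from workcell import *
from h import *
o=get_obs();c=camera("top");s=camera("scene")
M=R.from_quat(o["ee_rot"]).as_matrix();tip=o["position"]+TIP*M[:,2]
U=tip-.011*M[:,0];L=tip+.011*M[:,0]
for n,cc,x0,y0,off in(("top",c,190,130,0),("scene",s,175,170,400)):
    for nm,P in(("U",U),("L",L),("lip",box2w([-.0615,.042,.091])),("lipL",box2w([-.0615,.063,.091])),("lipR",box2w([-.0615,.021,.091]))): print(n,nm,((proj(cc,P)[0]-[x0,y0]+.5)*3.7+[off,0]).round())
E
python3 st.py -80 20 34
```

```text
top U [118. 274.]
top L [105. 307.]
top lip [137. 228.]
top lipL [102. 210.]
top lipR [172. 247.]
scene U [638. 214.]
scene L [650. 258.]
scene lip [615. 186.]
scene lipL [572. 194.]
scene lipR [658. 178.]
t 4.35 pos [ 0.5339 -0.238   0.0926] grip -0.004 F [ 0.58  0.16 -0.04] q [-0.39  0.07  0.69  2.31  0.53  0.16  0.86]
U [-87.2  39.   30.5]
togo [-0.   2.9 12.1] [-0.4  3.2 -0.1]
```

The predicted tip and lip pixels agree with the picture to within about 1 px (tip edge near (115,277), lip (103,212)–(175,240)). Next I lower to lip-underside height, in front of the box.

Request:
{"name": "apply_moves", "arguments": {
  "rows": [
    {"x":0,"y":1,"z":4,"ax":0,"ay":1.6,"az":0,"gripper":1},
    {"x":0,"y":1,"z":4,"ax":0,"ay":1.6,"az":0,"gripper":1},
    {"x":0,"y":1,"z":4,"ax":0,"ay":0,"az":0,"gripper":1},
    {"x":0,"y":0,"z":0,"ax":0,"ay":0,"az":0,"gripper":1}
  ]
}}

```text
clock: 4.68
position: [0.5413, -0.2391, 0.0818]
ee_rot: [0.229, 0.929, -0.072, 0.283]
ft_force: [-0.2, 0.1, -0.1]
grip_width: -0.002
grasp_force: 0.0
```

```bash
python3 st.py -56 18 34
```

```text
t 4.6833 pos [ 0.5413 -0.2391  0.0818] grip -0.002 F [-0.24  0.09 -0.11] q [-0.25  0.13  0.55  2.25  0.26  0.21  1.12]
U [-80.3  41.4  18.9]
togo [-19.7   0.6  14.3] [-0.4 -0.  -0.2]
```

Request:
{"name": "apply_moves", "arguments": {
  "rows": [
    {"x":-5,"y":0.3,"z":3.5,"ax":0,"ay":0,"az":0,"gripper":1},
    {"x":-5,"y":0.3,"z":3.5,"ax":0,"ay":0,"az":0,"gripper":1},
    {"x":-5,"y":0,"z":3.5,"ax":0,"ay":0,"az":0,"gripper":1},
    {"x":-5,"y":0,"z":3.5,"ax":0,"ay":0,"az":0,"gripper":1},
    {"x":0,"y":0,"z":0,"ax":0,"ay":0,"az":0,"gripper":1}
  ]
}}

```text
clock: 5.1
position: [0.5635, -0.2501, 0.0812]
ee_rot: [0.228, 0.929, -0.072, 0.283]
ft_force: [0.4, -0.1, 0.0]
grip_width: 0.006
grasp_force: 0.0
```

```bash
python3 st.py -54 40 34; python3 - <<'E'
from workcell import *
from h import *
c=camera("top");b=camera("scene");w=camera("wrist")
f=lambda c:c["color"][:,:,::-1]
o=np.zeros((600,800,3),np.uint8);o[:370,:396]=cv2.resize(f(c)[130:230,190:297],None,fx=3.7,fy=3.7)
o[:370,400:796]=cv2.resize(f(b)[170:270,175:282],None,fx=3.7,fy=3.7);o[375:595,:300]=f(w)[200:420,130:430];cv2.imwrite("pics/m4.png",o)
E
```

```text
t 5.1 pos [ 0.5635 -0.2501  0.0812] grip 0.006 F [ 0.36 -0.1   0.01] q [-0.17  0.18  0.48  2.19  0.16  0.21  1.22]
U [-55.5  41.9  18.2]
togo [-13.4  -0.1 -17.2] [-0.4 -0.1 -0.1]
```

View pics/m4.png

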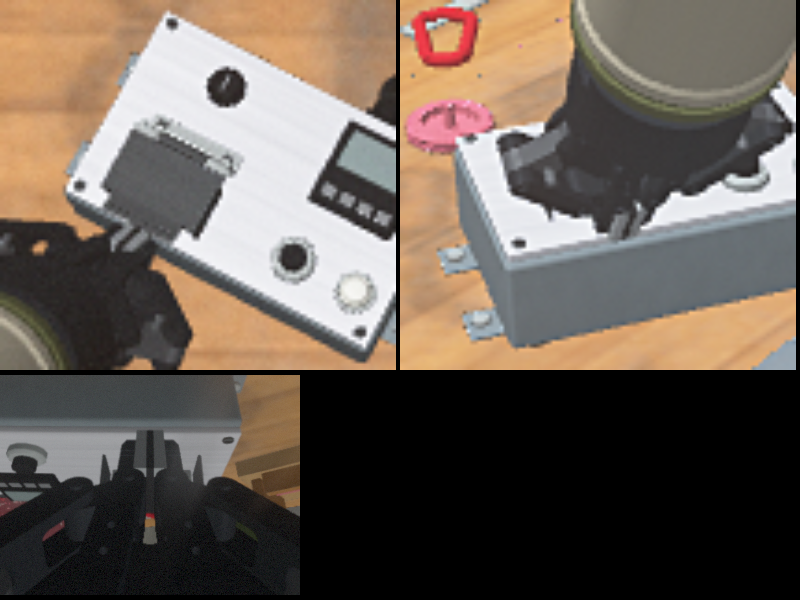

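The top view shows the tips slipping under the lip at about (140,230), with the guard still shut. Now I lift.

Request:
{"name": "apply_moves", "arguments": {
  "rows": [
    {"x":-2.7,"y":0,"z":-3,"ax":0,"ay":0,"az":0,"gripper":1},
    {"x":-2.7,"y":0,"z":-3,"ax":0,"ay":0,"az":0,"gripper":1},
    {"x":-2.7,"y":0,"z":-3.3,"ax":0,"ay":0,"az":0,"gripper":1},
    {"x":-2.7,"y":0,"z":-3.3,"ax":0,"ay":0,"az":0,"gripper":1},
    {"x":-2.7,"y":0,"z":-3.3,"ax":0,"ay":0,"az":0,"gripper":1}
  ]
}}

```text
clock: 5.67
position: [0.5649, -0.2506, 0.1021]
ee_rot: [0.228, 0.929, -0.072, 0.282]
ft_force: [-0.0, 0.0, -0.9]
grip_width: -0.002
grasp_force: 0.2
```

```bash
python3 st.py -50 44 34; python3 - <<'E'
from workcell import *
from h import *
c=camera("top");b=camera("scene")
f=lambda c:c["color"][:,:,::-1]
o=np.zeros((370,800,3),np.uint8);o[:370,:396]=cv2.resize(f(c)[130:230,190:297],None,fx=3.7,fy=3.7)
o[:370,400:796]=cv2.resize(f(b)[170:270,175:282],None,fx=3.7,fy=3.7);cv2.imwrite("pics/m5.png",o)
E
```

```text
t 5.6667 pos [ 0.5649 -0.2506  0.1021] grip -0.002 F [-0.01  0.03 -0.93] q [-0.18  0.14  0.49  2.17  0.18  0.26  1.22]
U [-54.1  42.1  39.1]
togo [-6.1 -0.2 -1.8] [-0.4 -0.1 -0.1]
```

View pics/m5.png

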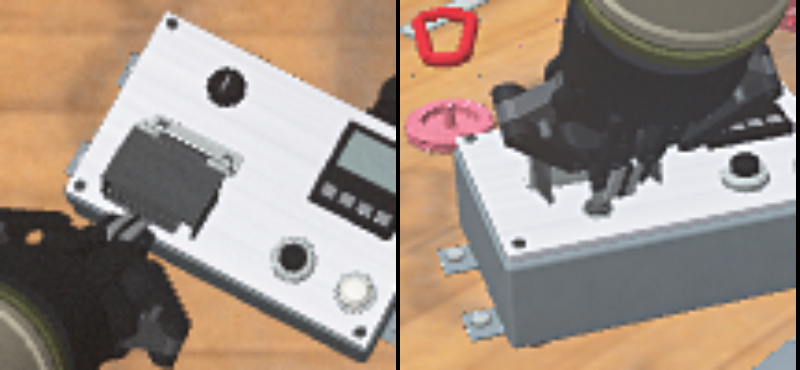

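The guard is riding on the tips (−0.9 N in z) and the lever is visible at (600,205), still forward (off). I raise a bit more to be safely above 0.3 rad, then hold.

Request:
{"name": "apply_moves", "arguments": {
  "rows": [
    {"x":-4,"y":0,"z":-2,"ax":0,"ay":0,"az":0,"gripper":1},
    {"x":-4,"y":0,"z":-2,"ax":0,"ay":0,"az":0,"gripper":1},
    {"x":-3,"y":0,"z":-2,"ax":0,"ay":0,"az":0,"gripper":1},
    {"x":0,"y":0,"z":0,"ax":0,"ay":0,"az":0,"gripper":1},
    {"x":0,"y":0,"z":0,"ax":0,"ay":0,"az":0,"gripper":1}
  ]
}}

```text
clock: 6.18
position: [0.5702, -0.2534, 0.1129]
ee_rot: [0.228, 0.929, -0.072, 0.283]
ft_force: [-0.6, 0.2, -0.5]
grip_width: 0.0
grasp_force: 0.2
```

```bash
python3 st.py -49 18 34; python3 - <<'E'
from workcell import *
from h import *
c=camera("top");b=camera("scene")
f=lambda c:c["color"][:,:,::-1]
o=np.zeros((370,800,3),np.uint8);o[:370,:396]=cv2.resize(f(c)[130:230,190:297],None,fx=3.7,fy=3.7)
o[:370,400:796]=cv2.resize(f(b)[170:270,175:282],None,fx=3.7,fy=3.7);cv2.imwrite("pics/m6.png",o)
# expected lip corner pixels for guard angles
for a in(.3,.45,.6,.8):
    x=-13-48.7*np.cos(a+.103);z=26+48.7*np.sin(a+.103)
    print(a,[((proj(k,box2w([x/1e3,y,.06+z/1e3]))[0]-[x0,y0]+.5)*3.7+[off,0]).round() for k,x0,y0,off in((c,190,130,0),(b,175,170,400)) for y in(.063,.021)])
E
```

```text
t 6.1833 pos [ 0.5702 -0.2534  0.1129] grip 0.0 F [-0.64  0.22 -0.52] q [-0.18  0.14  0.49  2.15  0.17  0.29  1.23]
U [-48.1  42.1  49.9]
togo [18.6 -0.  26. ] [-0.4 -0.1 -0.1]
0.3 [array([102., 198.]), array([173., 235.]), array([568., 165.]), array([655., 149.])]
0.45 [array([104., 190.]), array([175., 227.]), array([566., 149.]), array([652., 134.])]
0.6 [array([106., 180.]), array([178., 217.]), array([563., 134.]), array([649., 119.])]
0.8 [array([111., 165.]), array([184., 203.]), array([558., 114.]), array([644.,  99.])]
```

View pics/m6.png

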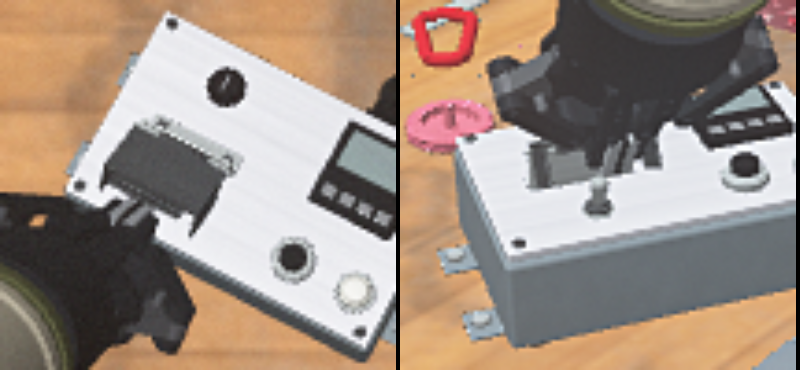

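The guard stands at about 0.55 rad (lip right end near (182,215)) and the lever is clear below it at (598,195). Next I lower just in front of the lever.

Request:
{"name": "apply_moves", "arguments": {
  "rows": [
    {"x":4.1,"y":0,"z":5,"ax":0,"ay":0,"az":0,"gripper":1},
    {"x":4.1,"y":0,"z":5,"ax":0,"ay":0,"az":0,"gripper":1},
    {"x":4.1,"y":0,"z":5,"ax":0,"ay":0,"az":0,"gripper":1},
    {"x":4.1,"y":0,"z":5,"ax":0,"ay":0,"az":0,"gripper":1},
    {"x":4,"y":0,"z":5,"ax":0,"ay":0,"az":0,"gripper":1}
  ]
}}

```text
clock: 6.7
position: [0.5665, -0.2518, 0.0791]
ee_rot: [0.228, 0.929, -0.072, 0.282]
ft_force: [-1.3, -0.5, -0.2]
grip_width: 0.002
grasp_force: 0.0
```

```bash
python3 st.py -44 17 34
```

```text
t 6.7 pos [ 0.5665 -0.2518  0.0791] grip 0.002 F [-1.26 -0.53 -0.23] q [-0.16  0.2   0.47  2.18  0.14  0.21  1.24]
U [-52.   41.8  16. ]
togo [-7.2  0.1  3.7] [-0.4 -0.2 -0.1]
```

Request:
{"name": "apply_moves", "arguments": {
  "rows": [
    {"x":-2.6,"y":0,"z":1.6,"ax":0,"ay":0,"az":0,"gripper":1},
    {"x":-2.6,"y":0,"z":1.6,"ax":0,"ay":0,"az":0,"gripper":1},
    {"x":-2.6,"y":0,"z":1.6,"ax":0,"ay":0,"az":0,"gripper":1},
    {"x":-2.6,"y":0,"z":1.6,"ax":0,"ay":0,"az":0,"gripper":1}
  ]
}}

```text
clock: 7.03
position: [0.5785, -0.258, 0.0813]
ee_rot: [0.228, 0.929, -0.072, 0.282]
ft_force: [-6.2, 1.5, 6.4]
grip_width: 0.002
grasp_force: 3.6
```

Request:
{"name": "apply_moves", "arguments": {
  "rows": [
    {"x":-2.5,"y":0,"z":1.7,"ax":0,"ay":0,"az":0,"gripper":1},
    {"x":-2,"y":0,"z":1.3,"ax":0,"ay":0,"az":0,"gripper":1},
    {"x":0,"y":0,"z":0,"ax":0,"ay":0,"az":0,"gripper":1}
  ]
}}

```text
clock: 7.28
position: [0.5834, -0.2605, 0.0814]
ee_rot: [0.228, 0.929, -0.072, 0.283]
ft_force: [-0.3, 0.5, 0.4]
grip_width: -0.004
grasp_force: 0.6
```

```bash
python3 st.py -34 17 34; python3 - <<'E'
from workcell import *
from h import *
c=camera("top");b=camera("scene")
f=lambda c:c["color"][:,:,::-1]
o=np.zeros((370,800,3),np.uint8);o[:370,:396]=cv2.resize(f(c)[130:230,190:297],None,fx=3.7,fy=3.7)
o[:370,400:796]=cv2.resize(f(b)[170:270,175:282],None,fx=3.7,fy=3.7);cv2.imwrite("pics/m7.png",o)
E
```

```text
t 7.2833 pos [ 0.5834 -0.2605  0.0814] grip -0.004 F [-0.29  0.51  0.41] q [-0.1   0.23  0.43  2.13  0.09  0.22  1.29]
U [-33.1  41.8  18.4]
togo [1.6 0.1 0.6] [-0.4 -0.1 -0.1]
```

View pics/m7.png

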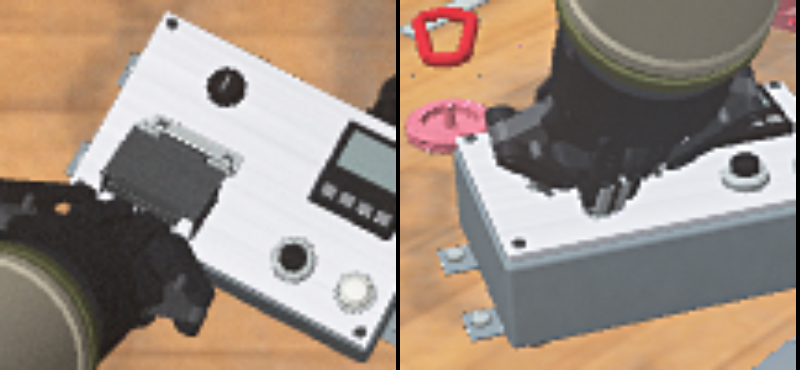

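Contact force rose to about 9 N and then vanished at U x = −33: the lever snapped over, and the guard still rests on the fingers. I confirm with a small nudge against its stop.

Request:
{"name": "apply_moves", "arguments": {
  "rows": [
    {"x":-1.5,"y":0,"z":1,"ax":0,"ay":0,"az":0,"gripper":1},
    {"x":-1,"y":0,"z":0.7,"ax":0,"ay":0,"az":0,"gripper":1}
  ]
}}

```text
clock: 7.55
position: [0.5831, -0.2605, 0.0791]
ee_rot: [0.229, 0.93, -0.072, 0.279]
ft_force: [-28.5, 15.7, 15.8]
grip_width: 0.001
grasp_force: 10.0
```

```bash
python3 st.py -75 17 34; python3 - <<'E'
from workcell import *
from h import *
b=camera("scene");cv2.imwrite("pics/s8.png",b["color"][:,:,::-1])
E
```

```text
t 7.55 pos [ 0.5831 -0.2605  0.0791] grip 0.001 F [-28.46  15.66  15.8 ] q [-0.09  0.23  0.42  2.13  0.08  0.22  1.3 ]
U [-33.4  41.7  16. ]
togo [ 34.2  -0.1 -23.7] [-0.4 -0.5 -0.1]
```

It hit a stiff stop, so the lever is on. I draw the fingers out straight.

Request:
{"name": "apply_moves", "arguments": {
  "rows": [
    {"x":3,"y":0,"z":-2,"ax":0,"ay":0,"az":0,"gripper":1},
    {"x":4.2,"y":0,"z":-2.8,"ax":0,"ay":0,"az":0,"gripper":1},
    {"x":4.2,"y":0,"z":-2.8,"ax":0,"ay":0,"az":0,"gripper":1},
    {"x":4.2,"y":0,"z":-2.8,"ax":0,"ay":0,"az":0,"gripper":1},
    {"x":4.2,"y":0,"z":-2.8,"ax":0,"ay":0,"az":0,"gripper":1}
  ]
}}

```text
clock: 8.02
position: [0.5641, -0.2504, 0.081]
ee_rot: [0.228, 0.929, -0.072, 0.283]
ft_force: [0.4, -0.4, 0.8]
grip_width: 0.002
grasp_force: 0.0
```

Request:
{"name": "apply_moves", "arguments": {
  "rows": [
    {"x":4.2,"y":0,"z":-2.8,"ax":0,"ay":0,"az":0,"gripper":1},
    {"x":4.2,"y":0,"z":-2.8,"ax":0,"ay":0,"az":0,"gripper":1},
    {"x":6,"y":0,"z":-4,"ax":0,"ay":0,"az":0,"gripper":1},
    {"x":8,"y":0,"z":-6,"ax":0,"ay":0,"az":0,"gripper":1},
    {"x":0,"y":0,"z":0,"ax":0,"ay":0,"az":0,"gripper":1}
  ]
}}

```text
clock: 8.43
position: [0.5388, -0.2372, 0.0808]
ee_rot: [0.228, 0.929, -0.072, 0.282]
ft_force: [0.5, -0.2, -0.8]
grip_width: 0.003
grasp_force: 0.0
```

```bash
python3 st.py -95 90 34
```

```text
t 8.4333 pos [ 0.5388 -0.2372  0.0808] grip 0.003 F [ 0.46 -0.19 -0.78] q [-0.28  0.13  0.57  2.26  0.26  0.21  1.12]
U [-83.4  42.1  17.8]
togo [-30.5  -0.6 -66.4] [-0.4 -0.2 -0.1]
```

Request:
{"name": "apply_moves", "arguments": {
  "rows": [
    {"x":-3,"y":0,"z":-12,"ax":0,"ay":0,"az":0,"gripper":1},
    {"x":-5,"y":0,"z":-14,"ax":0,"ay":0,"az":0,"gripper":1},
    {"x":-8,"y":0,"z":-16,"ax":0,"ay":0,"az":0,"gripper":1},
    {"x":-10,"y":0,"z":-18,"ax":0,"ay":0,"az":0,"gripper":1},
    {"x":-10,"y":0,"z":-18,"ax":0,"ay":0,"az":0,"gripper":1}
  ]
}}

```text
clock: 8.85
position: [0.5283, -0.2311, 0.1671]
ee_rot: [0.228, 0.929, -0.072, 0.282]
ft_force: [-0.4, 0.1, -0.4]
grip_width: 0.003
grasp_force: 0.0
```

Request:
{"name": "apply_moves", "arguments": {
  "rows": [
    {"x":-10,"y":0,"z":-18,"ax":0,"ay":0,"az":0,"gripper":1},
    {"x":-10,"y":0,"z":-18,"ax":0,"ay":0,"az":0,"gripper":1},
    {"x":-10,"y":0,"z":-18,"ax":0,"ay":0,"az":0,"gripper":1},
    {"x":0,"y":0,"z":0,"ax":0,"ay":0,"az":0,"gripper":1}
  ]
}}

```text
clock: 9.18
position: [0.5258, -0.2287, 0.2325]
ee_rot: [0.228, 0.928, -0.071, 0.285]
ft_force: [1.4, 0.6, 1.1]
grip_width: 0.001
grasp_force: 0.0
```

```bash
python3 st.py; python3 - <<'E'
from workcell import *
from h import *
f0={n:cv2.imread(f"pics/{n}0.png") for n in("top","scene")}
for n in f0:
    c=camera(n);im=c["color"][:,:,::-1];cv2.imwrite(f"pics/{n}9.png",im)
    d=(cv2.absdiff(im,f0[n]).max(2)>40).astype(np.uint8)
    k,l,s,ce=cv2.connectedComponentsWithStats(d)
    print(n,[(tuple(int(v) for v in r)) for r in s[1:] if r[4]>3])
    # lever region brightness map around its off/on tip
    P=lambda a:proj(c,box2w([-.0355+.016*np.sin(a),.042,.063+.016*np.cos(a)]))[0].round(1)
    print("tip off/on px",P(-.32),P(.32),"lip",proj(c,box2w([-.0615,.042,.091]))[0].round(1))
E
```

```text
t 9.1833 pos [ 0.5258 -0.2287  0.2325] grip 0.001 F [1.41 0.59 1.09] q [-0.35 -0.22  0.55  2.15  0.44  0.64  1.02]
U [-98.8  43.6 169.6]
top [(127, 193, 30, 29, 250), (0, 193, 221, 227, 23412), (142, 221, 9, 3, 11), (134, 226, 4, 1, 4), (64, 300, 2, 3, 6), (1, 322, 6, 10, 37)]
tip off/on px [232.2 183.4] [234.6 179. ] lip [226.4 191.2]
scene [(220, 0, 70, 92, 3035), (290, 7, 38, 24, 239), (236, 13, 1, 4, 4), (317, 23, 2, 4, 6), (315, 31, 2, 4, 4), (310, 44, 2, 4, 4), (200, 65, 97, 104, 4396), (551, 91, 9, 53, 231), (507, 145, 53, 167, 3299), (558, 204, 2, 4, 4), (230, 219, 2, 4, 4), (226, 221, 2, 4, 5), (529, 281, 2, 3, 4), (504, 315, 10, 9, 26), (545, 319, 12, 6, 28), (502, 330, 4, 6, 15), (500, 336, 6, 11, 17), (518, 337, 6, 6, 21), (499, 349, 1, 4, 4), (497, 356, 8, 53, 200), (503, 361, 57, 59, 1133), (543, 409, 17, 11, 115), (498, 410, 2, 6, 7)]
tip off/on px [229.4 220. ] [227.8 217.2] lip [232.7 219.8]
```

Compared with the first pictures, nothing at the guard or the loose things has changed, so the guard is shut. Only the lever head's pixels at (226–231, 219–225) differ, so the lever has moved.

```bash
python3 -c "
from workcell import *
print(hand_in())"
```

```text
the job is handed in; nothing more can be done
None
```

The job is handed in with no verdict shown: by force and image checks, the toggle is on, the guard has dropped shut over it, and the mould, tape roll and marker have not moved.

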